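# Seat the drive backplate and hold back the belt tensioner

## Task

On the speed-sensor test rig, lower the aluminium backplate over the two locating pins until it lies flush on the blue pad; set it down, do not drop it. Then use the fingers to push the sprung tensioner arm by its post, away from the backplate, past its ratchet click, so that the drive belt could be slipped on. The arm does not latch, so finish while still holding it there, and leave the other things on the cart where they are.

Things in the scene. Friction and masses are not known exactly. Their poses are not given: they have to be found in the camera images.
- rig: Fixed test rig: dark steel base 200 x 250 x 16 mm (x, y, z). Origin: centre of its underside, on the cart. In its frame the backplate's seat is on the +y half and the tensioner on the -y half. Its yaw varies within about 0.35 rad.
- seat (a point): Centre of the top of the blue pad (100 x 66 mm, top 26 mm above the cart), axes as the rig's. Two steel pins, 8 mm thick, stand on the pad 40 mm either side of this point along the rig's x; they rise 22 mm above the pad, the top 6 mm tapered to 3 mm. The backplate sits with its origin here and its x along the rig's x, either way round.
- backplate: Loose aluminium plate 110 x 76 x 8 mm (x, y, z), about 0.32 kg, flat on the cart. Origin: centre of its underside. Through holes 11 mm wide 40 mm either side of the centre along its x. In the middle a green block 40 (x) x 26 (y) mm to grip it by, from 8 to 38 mm above the underside, with a steel stub 12 mm thick, 14 mm high on top. The same after a half turn.
- tensioner (a joint): Angle of the sprung tensioner arm, rad: 0 at rest, grows as it is pushed back (counter-clockwise from above), end stop 0.62. The pawl is climbed from 0.13, the tooth peaks at 0.25, and it has dropped behind (clicked) at 0.37; hold beyond 0.40. The spring resists at the post with 5 N at rest, 10 N at 0.5; the arm does not latch and springs back when let go.
- pivot (a point): Upper end of the tensioner arm's vertical pivot, fixed at (60, -55, 48) mm in the rig's frame.
- post_top (a point): Centre of the top of the round upright post on the arm's free end (moves with it), 95 mm above the cart, 115 mm from the pivot axis. Post 16 mm thick, red top, bare from 57 to 95 mm above the cart, a white 26 mm idler roller below. At rest at (-51, -27) mm in the rig's frame; pushed about 54 mm along the rig's -y it is at 0.47 rad. A yellow line on the base marks the click.
- housing: Bystander: loose black bakelite connector housing 60 x 40 x 34 mm. Origin: centre of the underside.
- coupler_a: Bystander: loose standing zinc hex coupler, 24 mm across flats, 40 mm high. Origin: centre of the underside.
- coupler_b: Bystander: the other hex coupler, the same.
- terminal_block: Bystander: loose terminal block 50 x 90 x 24 mm with copper ring terminals. Origin: centre of the underside.
- screwdriver: Bystander: loose screwdriver lying on the cart.

How it is judged:
By the outcome, as a careful person would: the job done as asked, in the order asked, and still so for the second after the job is handed in, while the arm keeps its last pose, push and grip.
It also fails if it takes over 58 s, if anything falls off the work surface, if the arm or the gripper's body presses on something with over 40 N, if the wrist force passes 120 N, or if a joint passes its speed limit or range.

## Robot

A 7-joint arm with a two-finger parallel gripper is mounted at the origin on the work surface. World frame = base frame: x ahead of the robot, y to its left, z up, the work surface at z = 0. Lengths are in m, angles in rad, forces in N, time in s.
With the tool pointing down it reaches from about 0.4 to 0.925 m from the base axis. Payload 4.1 kg.
Tool frame: the origin (TCP) lies midway between the tips of the shut fingers; the grasp point (between the pads) lies 19 mm behind it; z points along the fingers, y is the line along which they close (so a half turn about z gives the same grasp; the last joint's range is limited). The gripper opens to 85 mm and grips with 20 to 120 N. Pads are 22 mm wide; open, the fingers measure 114 mm over their backs; the gripper's body (76 mm by 85 mm) begins 54 mm behind the grasp point. The pads swing forward as they close: fully open they stand 13 mm farther back than shut.
Start: joints at [1.169, 0.398, 0.045, 1.537, -0.019, 1.207, -0.051], TCP at [0.194, -0.62, 0.231] pointing down, gripper open.
Joint ranges: [-2.82, 2.82], [-0.49, 2.23], [-1.37, 1.46], [0, 2.46], [-1.36, 4.5], [0.23, 2], [-2.94, 2.94]. Speed limits (rad/s): [2.57, 2.57, 3.14, 3.14, 3.14, 3.14, 3.14].

## Interface

Orientations are given as [roll, pitch, yaw] about the fixed x, y, z axes, in that order (R = Rz(yaw) Ry(pitch) Rx(roll)).
In Python, from station import env, optics gives the robot as it stands (env), with the cameras (optics).
- The arm moves only by the tool shift_gripper, called after "Request:" as name(argument=value, ...) on one line, values as JSON. Schema: {"type":"object","properties":{"plan":{"type":"array","items":{"type":"number"},"minItems":5,"maxItems":60},"only":{"type":"string"},"quiet":{"type":"boolean"},"lines":{"type":"string"}},"required":["plan"],"additionalProperties":false}. plan is one flat list of numbers that holds 1 to 12 rows one after another, with no inner brackets; each row has 5 numbers: dx, dy, dz in fractions of the full range, 1 being 300 mm, then a turn about the tool's z in normalised numbers (1 is pi rad), then the opening from 0.0 (shut) to 1.0 (fully open); each row shifts and turns the commanded pose from where the row before left it, along the tool's axes as they then stand; what a row does not reach is not made up. A row lasts 1/8 s, in which the tool goes at most 0.0625 m and 0.188 rad, less where a joint would pass 70% of its speed; a pose out of reach is approached as far as the arm can. The fingers move at their own pace and stop on an object; the grip force is fixed at half the most. Time passes only in rows, so rows that do not move let the fingers close. The tool returns the time, the measured TCP pose, the force, the opening and the grip force at its end. only (a regular expression) keeps the lines of the reply that match it, lines (a string "A,B") keeps lines A to B, and quiet returns only ok. Shift and turn numbers lie between -1 and 1, and a call with a number outside is refused. Input that does not fit is refused with a message, and nothing moves.
- env.sense(): the state, without advancing time (a new reading comes with each control period).
- optics.get_image(name): name is "scene" or "top"; returns a dict with "color" (400x640x3 uint8, blue, green, red), "fx", "fy", "cx", "cy" (pixels), "rvec" (rotation vector, rad) and "tvec" (3), from world to camera coordinates, as OpenCV has them. Camera axes: x right, y down, z forward; pixel columns grow to the right and rows downward; lengths in m; the calibration is good to about 2 mm. A picture is of the moment at which its call begins. There is no depth.
- env.finish_job(): hands the job in; it is judged then, once.
The state is a dict: "time_s": time; "joint_positions": joint angles; "dq": joint speeds; "effort": joint torques, N m; "eef_pos": TCP position; "orientation": TCP orientation; "ft_force": force on the tool from outside, world axes, zero at the start; "torque": the same for the moment, N m; "grip_width": opening from 0.0 (shut) to 1.0 (fully open); "gripper_force": force on a finger pad.
Only numpy, scipy, OpenCV 4.12 (cv2) and the standard library are available. Lean on these libraries where they do the work, as an engineer would, in place of code of your own. Each camera call takes 0.05 s, during which the arm holds its last target. There are 200 camera calls.

## Working session

There is one attempt and no reset: what is moved stays moved. The work goes in short steps, Python scripts to look and compute and a tool call to move; the robot and the scene stay as the last step left them, time stands still between calls to the robot, and variables do not carry over. Pictures are saved under pics/ and viewed, at most 10 in all, crops included, and the job is handed in when it is done.

```bash
ls; mkdir -p pics; python3 - <<'E'
from station import env, optics
import cv2
s=env.sense(); print({k:s[k] for k in('time_s','eef_pos','orientation','ft_force','grip_width')})
for n in('scene','top'):
    d=optics.get_image(n); cv2.imwrite(f'pics/{n}0.png',d['color']); print(n,d['fx'],d['fy'],d['cx'],d['cy'],d['rvec'],d['tvec'])
E
```

```text
pics
station.py
{'time_s': 0.0, 'eef_pos': array([ 0.19367491, -0.61980714,  0.23025194]), 'orientation': array([-3.13963797e+00,  1.14486886e-04,  3.02948076e-01]), 'ft_force': array([-0.3324258 ,  0.29929435, -0.32650412]), 'grip_width': 0.9992814931853118}
scene 363.8184494640224 363.8184494640224 323.73011024078835 196.07947896340616 [ 0.8626188   2.42274836 -1.19233194] [ 0.38404398 -0.11784151  1.23288433]
top 415.02297923528914 415.02297923528914 323.3248625953248 197.5450529802607 [ 2.18854447 -2.15552843  0.10081549] [0.01070961 0.52508643 1.25844277]
```

View pics/top0.png

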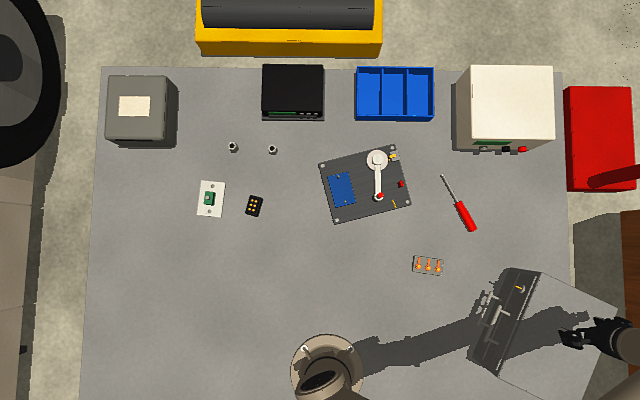

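View pics/scene0.png

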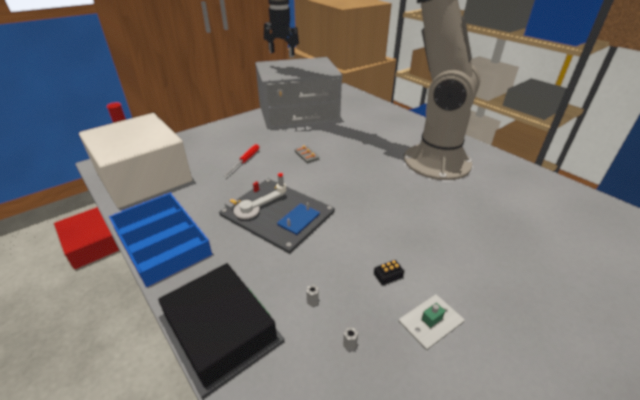

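```bash
cat > h.py <<'E'
import numpy as np, cv2
from station import env, optics
def cam(n):
    d=optics.get_image(n); R=cv2.Rodrigues(np.array(d['rvec'],float))[0]; t=np.array(d['tvec'],float).ravel()
    K=np.array([[d['fx'],0,d['cx']],[0,d['fy'],d['cy']],[0,0,1]]); return d['color'],K,R,t
def plane(c,uv,z):
    _,K,R,t=c; C=-R.T@t; r=R.T@np.linalg.solve(K,[uv[0],uv[1],1]); return C+r*(z-C[2])/r[2]
def proj(c,X):
    _,K,R,t=c; p=K@(R@np.array(X,float)+t); return p[:2]/p[2]
def tri(a,ua,b,ub):
    P=[c[1]@np.c_[c[2],c[3]] for c in(a,b)]
    X=cv2.triangulatePoints(P[0],P[1],np.array(ua,float).reshape(2,1),np.array(ub,float).reshape(2,1)).ravel(); return X[:3]/X[3]
def blobs(c,lo,hi,box,mn=4):
    x0,y0,x1,y1=box; m=cv2.inRange(cv2.cvtColor(c[0],cv2.COLOR_BGR2HSV),lo,hi); k=np.zeros_like(m); k[y0:y1,x0:x1]=m[y0:y1,x0:x1]
    cs,_=cv2.findContours(k,cv2.RETR_EXTERNAL,cv2.CHAIN_APPROX_NONE)
    return sorted([q for q in cs if len(q)>=mn],key=cv2.contourArea,reverse=True)
def cen(q):
    m=cv2.moments(q); return np.array([m['m10'],m['m01']])/m['m00']
E
python3 - <<'E'
from h import *
np.set_printoptions(precision=4,suppress=True)
T=cam('top');S=cam('scene')
def show(n,c,lo,hi,box):
    b=blobs(c,lo,hi,box)
    for q in b[:3]: print(n,cv2.contourArea(q),cen(q) if cv2.contourArea(q) else '',cv2.minAreaRect(q))
    return b
gr=((40,80,30),(90,255,255));bl=((100,120,50),(130,255,255));rd=((0,150,80),(8,255,255));wh=((0,0,190),(180,40,255))
for n,k in(('green',gr),('blue',bl),('red',rd),('white',wh)):
    show(n+' T',T,*k,(190,140,412,235)); show(n+' S',S,*k,(215,165,480,350))
a=cv2.resize(T[0][140:230,190:415],None,fx=3.5,fy=3.5,interpolation=cv2.INTER_CUBIC)
b1=cv2.resize(S[0][165:255,215:345],None,fx=3,fy=3,interpolation=cv2.INTER_CUBIC);b2=cv2.resize(S[0][275:365,390:520],None,fx=3,fy=3,interpolation=cv2.INTER_CUBIC)
b=np.hstack([b1,b2]); b=cv2.copyMakeBorder(b,0,0,0,max(0,a.shape[1]-b.shape[1]),0); 
cv2.imwrite('pics/c1.png',np.vstack([a,b[:,:a.shape[1]]]))
E
```

```text
green T 76.5 [209.2571 197.9521] ((208.90003967285156, 197.79998779296875), (9.674708366394043, 12.775577545166016), 7.125016689300537)
green S 191.0 [432.2984 316.3613] ((433.00006103515625, 314.5000305175781), (14.849242210388184, 20.50609588623047), 45.0)
blue T 639.0 [341.0696 189.1628] ((341.0643005371094, 189.11619567871094), (32.07899856567383, 21.45041275024414), 75.0685806274414)
blue S 605.0 [297.73   218.6741] ((298.24591064453125, 218.29507446289062), (20.998050689697266, 38.41106414794922), 50.19443130493164)
red T 15.5 [380.2043 194.6344] ((380.25, 194.74998474121094), (4.242640495300293, 4.949747085571289), 45.0)
red T 14.5 [400.9195 182.908 ] ((400.8823547363281, 183.02940368652344), (5.820855140686035, 3.6380343437194824), 75.96376037597656)
red S 24.0 [255.6806 186.5069] ((256.0, 186.0), (4.0, 8.0), 0.0)
red S 5.0 [280.     174.7333] ((280.0, 174.5), (2.0, 3.0), 0.0)
white T 787.0 [210.6194 198.3113] ((210.60003662109375, 198.20001220703125), (24.0627384185791, 35.22586441040039), 7.125016689300537)
white T 414.0 [377.1039 165.0946] ((379.7233581542969, 171.23373413085938), (43.96885299682617, 20.37940216064453), 76.37300109863281)
white T 4.0 [336.75   219.8333] ((336.5, 220.0), (2.0, 3.0), 90.0)
white S 1609.0 [431.082  319.9942] ((431.36004638671875, 318.98004150390625), (38.400001525878906, 50.20000076293945), 53.13010025024414)
white S 96.0 [255.4115 200.7014] ((258.4403991699219, 199.96791076660156), (6.321652889251709, 40.1329231262207), 73.3007583618164)
white S 11.5 [237.7101 211.5652] ((237.73074340820312, 211.84613037109375), (7.211102485656738, 3.050851583480835), 56.3099365234375)
```

View pics/c1.png

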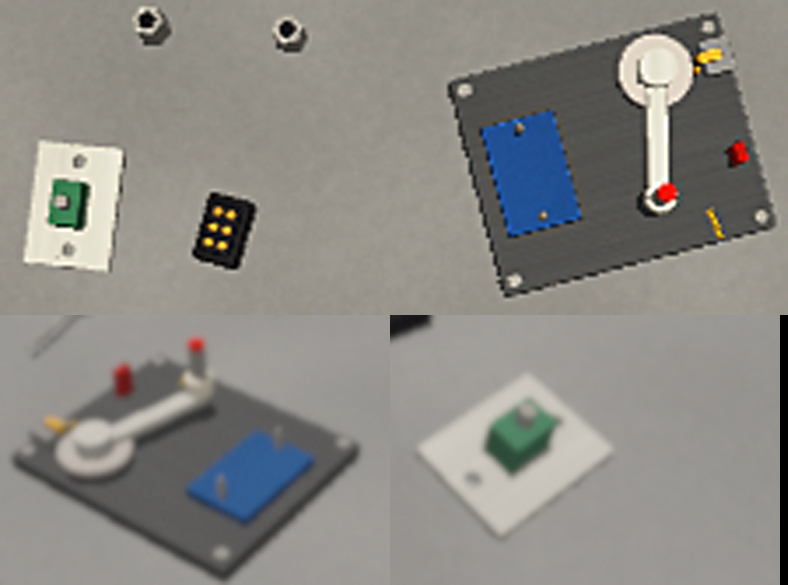

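```bash
cat >> h.py <<'E'
def rect(c,q,z):
    p=np.array([plane(c,u[0],z)[:2] for u in q],np.float32); (cx,cy),(w,h),a=cv2.minAreaRect(p*1000)
    b=cv2.boxPoints(((cx,cy),(w,h),a)); e=b[1]-b[0]; f=b[2]-b[1]; e=e if np.hypot(*e)>np.hypot(*f) else f
    m=cv2.moments((p*1000).reshape(-1,1,2)); 
    return np.array([cx,cy]),np.array([m['m10'],m['m01']])/m['m00'],sorted((w,h)),np.mod(np.arctan2(e[1],e[0])+.8,np.pi)-.8
def trir(a,qa,b,qb):  # triangulated outline centre
    return tri(a,cen(qa),b,cen(qb))*1000
gr=((40,80,30),(90,255,255));bl=((100,120,50),(130,255,255));rd=((0,150,80),(8,255,255));wh=((0,0,190),(180,40,255))
BT=(190,140,412,235);BS=(215,165,480,350)
E
python3 - <<'E'
from h import *
np.set_printoptions(precision=2,suppress=True)
T=cam('top');S=cam('scene')
for n,k,z in(('plate',wh,.008),('pad',bl,.026)):
    a=blobs(T,*k,BT)[0];b=blobs(S,*k,BS)[0]
    print(n,'T',rect(T,a,z),'\n S',rect(S,b,z),'\n tri',trir(T,a,S,b))
dk=((0,0,0),(180,255,110))
for c,box in((T,(305,135,430,235)),(S,(210,165,345,252))):
    q=blobs(c,*dk,box)[0]; q=cv2.convexHull(q); print('base',rect(c,q,.016), cv2.boundingRect(q))
print('green tri',trir(T,blobs(T,*gr,BT)[0],S,blobs(S,*gr,BS)[0]))
r=blobs(T,*rd,(370,185,392,205))[0]; rs=blobs(S,*rd,(270,168,292,185))[0]
print('red',trir(T,r,S,rs), plane(T,cen(r),.095)*1000,plane(S,cen(rs),.093)*1000)
E
```

```text
plate T (array([518.66, 371.94]), array([518.97, 371.78]), [75.6904296875, 110.20423126220703], np.float32(-0.085999966)) 
 S (array([519.56, 370.51]), array([519.51, 370.53]), [73.11005401611328, 107.69750213623047], np.float32(-0.08958399)) 
 tri [519.4  371.8    5.56]
pad T (array([551.95, -35.91]), array([551.87, -35.79]), [66.49932861328125, 99.72525024414062], np.float32(0.27521354)) 
 S (array([555.98, -34.08]), array([557.07, -33.53]), [68.00775909423828, 101.24687194824219], np.float32(0.2752332)) 
 tri [553.49 -37.01  19.59]
base (array([ 571.75, -108.13]), array([ 571.78, -108.13]), [201.76577758789062, 252.57113647460938], np.float32(1.8426042)) (318, 144, 94, 81)
base (array([ 579.64, -103.62]), array([582.23, -86.56]), [205.47706604003906, 262.2220458984375], np.float32(1.841336)) (219, 188, 116, 64)
green tri [519.42 372.25  18.79]
red [ 530.25 -148.61   91.01] [ 529.28 -147.64   95.  ] [ 532.39 -146.8    93.  ]
```

The manual's scale: shifts go in shares of 300 mm and turns go in shares of pi rad. Converting my numbers, -0.05 m / 0.3 = -0.1667, 0.045 m / 0.3 = 0.15.

Request:
shift_gripper(plan=[0,0,-0.1667,0,1,0,0,-0.1667,0,1,0.15,-0.0967,0,0,1,0.15,-0.0967,0,0,1,0.15,-0.0967,0,0,1,0.15,-0.0967,0,0,1,0.15,-0.0967,0,0,1,0.15,-0.0967,0,0,1,0.15,-0.0967,0,0,1,0.15,-0.0967,0,0,1,0.15,-0.0967,0,0,1,0,0,0,0,1])

```text
time_s: 1.8
eef_pos: [0.5056, -0.245, 0.3313]
orientation: [-3.14, -0.002, 0.313]
ft_force: [-0.1, -0.3, -0.1]
grip_width: 0.998
gripper_force: 0.0
```

```bash
cat >> h.py <<'E'
def go(X,yaw):
    from scipy.spatial.transform import Rotation as Ro
    s=env.sense(); R=Ro.from_euler('xyz',s['orientation']).as_matrix(); d=R.T@(np.array(X)-s['eef_pos'])
    print('t',s['time_s'],'tcp',s['eef_pos'].round(4),'rpy',s['orientation'].round(4),'j',np.round(s['joint_positions'],2),'F',np.round(s['ft_force'],1),'w',round(s['grip_width'],3),'gf',np.round(s['gripper_force'],1))
    print('d tool',d.round(4),'turn',round(-(yaw-s['orientation'][2]),4))
E
python3 -c "
from h import *
go([.519,.3715,.15],-.087)"
```

```text
t 1.8 tcp [ 0.5056 -0.245   0.3313] rpy [-3.1397e+00 -2.1000e-03  3.1280e-01] j [ 0.59  0.19 -0.25  1.6   0.04  1.36 -0.92] F [-0.1 -0.3 -0.1] w 0.998 gf 0.0
d tool [ 0.202  -0.5821  0.1828] turn 0.3998
```

In the tool's units: -0.0582 m / 0.3 = -0.194, 0.0202 m / 0.3 = 0.0673, 0.133 rad / 3.1416 = 0.0423.

Request:
shift_gripper(plan=[0.0673,-0.194,0,0,1,0.0673,-0.194,0,0,1,0.0673,-0.194,0,0,1,0.0673,-0.194,0,0,1,0.0673,-0.194,0,0,1,0.0673,-0.194,0,0,1,0.0673,-0.194,0,0,1,0.0673,-0.194,0,0,1,0.0673,-0.194,0,0,1,0.0673,-0.194,0,0,1,0,0,0,0.0423,1,0,0,0,0.0423,1])

```text
time_s: 3.3
eef_pos: [0.5221, 0.3651, 0.3305]
orientation: [3.141, 0.001, 0.033]
ft_force: [0.4, -0.9, -0.2]
grip_width: 1.001
gripper_force: 0.0
```

Request:
shift_gripper(plan=[0,0,0.2,0.0423,1,0,0,0.2,0,1,0,0,0.2,0,1,0,0,0,0,1,0,0,0,0,1])

```text
time_s: 3.92
eef_pos: [0.5234, 0.3658, 0.1536]
orientation: [-3.139, -0.003, -0.097]
ft_force: [-1.0, 0.5, 1.0]
grip_width: 0.997
gripper_force: 0.0
```

```bash
python3 -c "
from h import *
go([.519,.3715,.013],-.087)
T=cam('top');S=cam('scene');q=blobs(T,*wh,BT)[0];print(rect(T,q,.008))
x=env.sense()['eef_pos'];u=proj(S,x);print(proj(T,x),u)
a=cv2.resize(T[0][140:260,150:290],None,fx=3,fy=3);b=cv2.resize(S[0][230:350,370:500],None,fx=3,fy=3);cv2.imwrite('pics/g1.png',np.hstack([a,b]))"
```

```text
t 3.925 tcp [0.5234 0.3658 0.1536] rpy [-3.1394e+00 -2.6000e-03 -9.7000e-02] j [-0.27  0.49 -0.55  1.64  0.28  1.09 -2.57] F [-1.   0.5  1. ] w 0.997 gf 0.0
d tool [-0.0053 -0.0049  0.1406] turn -0.01
(array([ 612.57855225, -157.7755127 ]), array([ 631.5766481 , -149.42441515]), [64.59542083740234, 139.93838500976562], np.float32(0.2407555))
[198.21476605 191.66900286] [443.53189032 270.28888176]
```

View pics/g1.png

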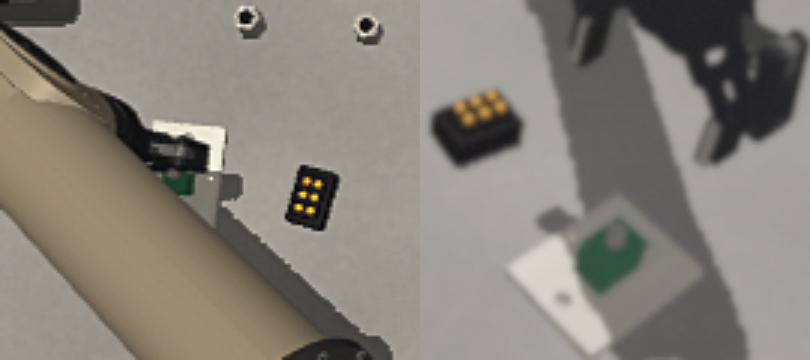

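In the tool's units: 0.04 m / 0.3 = 0.1333, 0.03 m / 0.3 = 0.1, -0.01 rad / 3.1416 = -0.0032.

Request:
shift_gripper(plan=[-0.0177,-0.0163,0.1333,-0.0032,1,0,0,0.1333,0,1,0,0,0.1,0,1,0,0,0,0,1])

```text
time_s: 4.53
eef_pos: [0.517, 0.3702, 0.0412]
orientation: [3.14, 0.001, -0.086]
ft_force: [0.9, 0.2, -0.3]
grip_width: 1.001
gripper_force: 0.0
```

```bash
python3 -c "
from h import *
go([.519,.3715,.014],-.087)"
```

```text
t 4.525 tcp [0.517  0.3702 0.0412] rpy [ 3.1405e+00  7.0000e-04 -8.6300e-02] j [-0.32  0.61 -0.51  1.73  0.37  0.9  -2.64] F [ 0.9  0.2 -0.3] w 1.001 gf 0.0
d tool [ 0.0019 -0.0015  0.0272] turn 0.0007
```

In the tool's units: 0.014 m / 0.3 = 0.0467, 0.013 m / 0.3 = 0.0433.

Request:
shift_gripper(plan=[0.005,-0.0033,0.0467,0,1,0,0,0.0433,0,1,0,0,0,0,1,0,0,0,0,0,0,0,0,0,0,0,0,0,0,0,0,0,0,0,0,0,0,0,0,0,0,0,0,0,0,0,0,0,0,0])

```text
time_s: 5.78
eef_pos: [0.519, 0.3717, 0.0148]
orientation: [-3.141, -0.001, -0.086]
ft_force: [-0.0, -0.2, 5.1]
grip_width: 0.292
gripper_force: 61.2
```

```bash
python3 -c "
from h import *
go([.519,.3715,.014],-.087)"
```

```text
t 5.775 tcp [0.519  0.3717 0.0148] rpy [-3.1411e+00 -8.0000e-04 -8.6200e-02] j [-0.33  0.65 -0.49  1.73  0.39  0.86 -2.65] F [-0.  -0.2  5.1] w 0.292 gf 61.2
d tool [0.     0.0002 0.0008] turn 0.0008
```

In the tool's units: 0.045 m / 0.3 = 0.15, -0.04 m / 0.3 = -0.1333.

Request:
shift_gripper(plan=[0,0,-0.1,0,0,0,0,-0.1333,0,0,0,0,-0.1,0,0,0,0,0,0,0,0.02,0.121,0,0,0,0.025,0.15,0,0,0,0.025,0.15,0,0,0,0.025,0.15,0,0,0,0.025,0.15,0,0,0,0.025,0.15,0,0,0,0.025,0.15,0,0,0,0.025,0.15,0,0,0])

```text
time_s: 7.28
eef_pos: [0.5446, 0.0146, 0.1117]
orientation: [3.141, 0.004, -0.086]
ft_force: [0.9, -0.2, -3.7]
grip_width: 0.289
gripper_force: 60.1
```

Request:
shift_gripper(plan=[0.02,0.095,0,0,0,0.0117,0.0667,0,0,0,0,0,0,-0.0286,0,0,0,0,-0.0286,0,0,0,0,-0.0286,0,0,0,0,-0.0286,0,0,0,0,0,0,0,0,0,0,0])

```text
time_s: 8.28
eef_pos: [0.5509, -0.0328, 0.1129]
orientation: [-3.141, 0.002, 0.273]
ft_force: [-0.8, -0.1, -3.2]
grip_width: 0.29
gripper_force: 60.2
```

```bash
python3 -c "
from h import *
go([.552,-.036,.08],.273)
T=cam('top');S=cam('scene')
a=cv2.resize(T[0][140:260,280:420],None,fx=2.8,fy=2.8);b=cv2.resize(S[0][140:260,215:355],None,fx=2.8,fy=2.8);cv2.imwrite('pics/g2.png',np.hstack([a,b]))"
```

```text
t 8.275 tcp [ 0.5509 -0.0328  0.1129] rpy [-3.1408e+00  2.3000e-03  2.7260e-01] j [ 0.42  0.39 -0.54  1.88  0.24  0.94 -1.53] F [-0.8 -0.1 -3.2] w 0.29 gf 60.2
d tool [0.0003 0.0034 0.0329] turn -0.0004
```

View pics/g2.png

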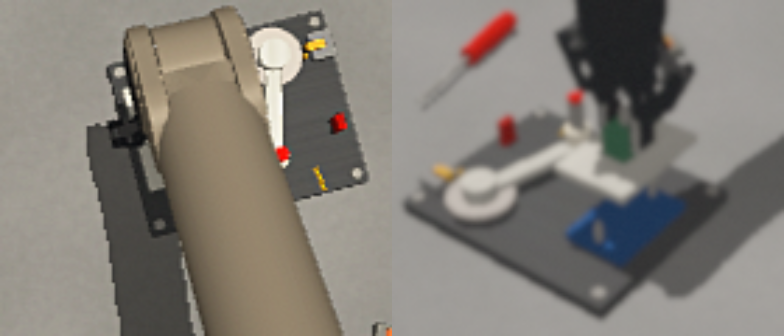

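```bash
python3 -c "
from h import *
np.set_printoptions(precision=4,suppress=True)
T=cam('top');S=cam('scene')
a=[(338,176.6),(345.1,201.4)];b=[(289,218),(307.7,202.7)]
for i,j in zip(a,b): print(tri(T,i,S,j),plane(T,i,.047),plane(S,j,.047))
g=cv2.cvtColor(cv2.imread('pics/scene0.png'),6)[195:225,280:316]; t=cv2.cvtColor(cv2.imread('pics/top0.png'),6)[170:208,330:352]
def up(x,n): cv2.imwrite(n,cv2.resize(x,None,fx=14,fy=14,interpolation=cv2.INTER_CUBIC))
up(np.hstack([g[:30],t[:30] if t.shape[0]<30 else t[:30]]),'pics/pins.png')
print(plane(T,(341.07,189.16),.026)); print(proj(S,(.552,-.036,.026)),proj(S,(.552+.0385,-.036+.0108,.048)),proj(S,(.552-.0385,-.036-.0108,.048)))
"
```

```text
[ 0.5883 -0.0258  0.0484] [ 0.5877 -0.0252  0.047 ] [ 0.5884 -0.0283  0.047 ]
[ 0.5126 -0.0481  0.0464] [ 0.512  -0.0476  0.047 ] [ 0.5136 -0.0481  0.047 ]
[ 0.5517 -0.0358  0.026 ]
[299.0705 216.8589] [289.0239 218.6671] [308.032  202.6322]
```

View pics/pins.png

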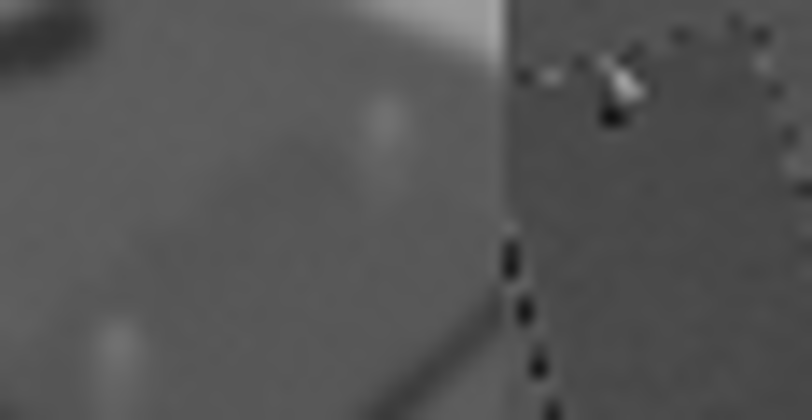

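In the tool's units: 0.02 m / 0.3 = 0.0667, 0.006 m / 0.3 = 0.02.

Request:
shift_gripper(plan=[0,0.01,0.0667,0,0,0,0,0.0667,0,0,0,0,0.02,0,0,0,0,0,0,0,0,0,0,0,0])

```text
time_s: 9.1
eef_pos: [0.5534, -0.0355, 0.0688]
orientation: [3.141, -0.001, 0.274]
ft_force: [0.1, 1.0, -2.4]
grip_width: 0.291
gripper_force: 60.2
```

```bash
python3 -c "
from h import *
go([.5515,-.036,.042],.273)
T=cam('top');S=cam('scene')
a=cv2.resize(T[0][150:220,300:390],None,fx=4.4,fy=4.4);b=cv2.resize(S[0][175:245,255:345],None,fx=4.4,fy=4.4,interpolation=cv2.INTER_CUBIC);cv2.imwrite('pics/g3.png',np.hstack([a,b]))"
```

```text
t 9.1 tcp [ 0.5534 -0.0355  0.0688] rpy [ 3.1412e+00 -1.2000e-03  2.7390e-01] j [ 0.4   0.45 -0.52  1.91  0.29  0.85 -1.56] F [ 0.1  1.  -2.4] w 0.291 gf 60.2
d tool [-0.002  -0.      0.0268] turn 0.0009
```

View pics/g3.png

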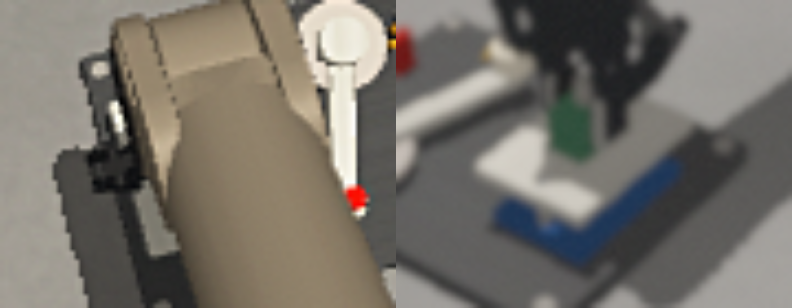

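In the tool's units: 0.004 m / 0.3 = 0.0133, -0.001 m / 0.3 = -0.0033.

Request:
shift_gripper(plan=[-0.0033,0,0.0133,0,0,0,0,0.0133,0,0,0,0,0.0067,0,0,0,0,0,0,0])

```text
time_s: 9.7
eef_pos: [0.5516, -0.0359, 0.058]
orientation: [-3.142, 0.001, 0.274]
ft_force: [-0.3, 0.4, -3.4]
grip_width: 0.291
gripper_force: 60.2
```

```bash
python3 -c "
from h import *
go([.5515,-.036,.042],.273)"
```

```text
t 9.7 tcp [ 0.5516 -0.0359  0.058 ] rpy [-3.1415e+00  5.0000e-04  2.7390e-01] j [ 0.4   0.46 -0.51  1.92  0.3   0.83 -1.57] F [-0.3  0.4 -3.4] w 0.291 gf 60.2
d tool [-0.0001  0.0001  0.016 ] turn 0.0009
```

In the tool's units: 0.003 m / 0.3 = 0.01, 0.002 m / 0.3 = 0.0067.

Request:
shift_gripper(plan=[0,0,0.01,0,0,0,0,0.01,0,0,0,0,0.0067,0,0,0,0,0,0,0])

```text
time_s: 10.2
eef_pos: [0.5516, -0.036, 0.05]
orientation: [3.142, 0.0, 0.274]
ft_force: [0.0, -0.5, -3.3]
grip_width: 0.29
gripper_force: 60.2
```

```bash
python3 -c "
from h import *
go([.5515,-.036,.0408],.273);print(env.sense()['torque'])"
```

```text
t 10.2 tcp [ 0.5516 -0.036   0.05  ] rpy [3.1415e+00 4.0000e-04 2.7380e-01] j [ 0.39  0.47 -0.51  1.93  0.31  0.82 -1.58] F [ 0.  -0.5 -3.3] w 0.29 gf 60.2
d tool [-0.0001 -0.      0.0092] turn 0.0008
[-0.04007026  0.0334993   0.00087375]
```

In the tool's units: 0.003 m / 0.3 = 0.01, 0.002 m / 0.3 = 0.0067.

Request:
shift_gripper(plan=[0,0,0.01,0,0,0,0,0.01,0,0,0,0,0.0067,0,0,0,0,0,0,0])

```text
time_s: 10.7
eef_pos: [0.5516, -0.0359, 0.042]
orientation: [3.142, 0.0, 0.274]
ft_force: [0.0, -0.1, -2.6]
grip_width: 0.286
gripper_force: 60.2
```

Request:
shift_gripper(plan=[0,0,0.0033,0,0,0,0,0,0,0])

```text
time_s: 10.95
eef_pos: [0.5519, -0.0359, 0.0413]
orientation: [3.141, -0.0, 0.274]
ft_force: [-0.5, -1.6, -3.0]
grip_width: 0.296
gripper_force: 60.2
```

```bash
python3 -c "
from h import *
go([.5515,-.036,.0408],.273);print(env.sense()['torque'])"
```

```text
t 10.95 tcp [ 0.5519 -0.0359  0.0413] rpy [ 3.1414e+00 -1.0000e-04  2.7380e-01] j [ 0.39  0.49 -0.5   1.93  0.32  0.8  -1.59] F [-0.5 -1.6 -3. ] w 0.296 gf 60.2
d tool [-0.0004 -0.      0.0005] turn 0.0008
[-0.07883189 -0.06207977 -0.00597879]
```

Nearly seated, no contact force yet; continue in 0.5–1 mm steps.

In the tool's units: 0.0007 m / 0.3 = 0.0023.

Request:
shift_gripper(plan=[0,0,0.0023,0,0,0,0,0,0,0])

```text
time_s: 11.2
eef_pos: [0.5519, -0.0359, 0.0407]
orientation: [3.141, -0.0, 0.274]
ft_force: [-0.1, -1.1, -0.6]
grip_width: 0.289
gripper_force: 60.5
```

Request:
shift_gripper(plan=[0,0,0.0023,0,0,0,0,0,0,0])

```text
time_s: 11.45
eef_pos: [0.5519, -0.0359, 0.0407]
orientation: [3.141, 0.0, 0.274]
ft_force: [-2.8, -0.9, 4.5]
grip_width: 0.291
gripper_force: 61.3
```

In the tool's units: -0.06 m / 0.3 = -0.2, -0.04 m / 0.3 = -0.1333.

Request:
shift_gripper(plan=[0,0,0,0,0.6,0,0,0,0,0.8,0,0,0,0,0.8,0,0,0,0,0.8,0,0,0,0,0.8,0,0,-0.0667,0,0.8,0,0,-0.1333,0,0.8,0,0,-0.2,0,0.8,0,0,-0.2,0,0.4,0,0,0,0,0,0,0,0,0,0])

```text
time_s: 12.82
eef_pos: [0.5516, -0.0359, 0.2206]
orientation: [3.141, -0.001, 0.274]
ft_force: [-1.0, -0.3, -0.1]
grip_width: 0.16
gripper_force: 0.0
```

Request:
shift_gripper(plan=[-0.2,0,0,0,0,-0.2,0,0,0,0,-0.1,0,0,0,0,0,0,0,0,0])

```text
time_s: 13.32
eef_pos: [0.4042, -0.0774, 0.2185]
orientation: [-3.141, 0.004, 0.271]
ft_force: [-0.6, 0.9, 0.4]
grip_width: 0.001
gripper_force: 0.0
```

```bash
python3 -c "
from h import *
np.set_printoptions(precision=2,suppress=True)
go([.529,-.148,.1],.273)
T=cam('top');S=cam('scene')
for c,B in((T,(300,140,412,235)),(S,(265,180,345,250))):
  for q in blobs(c,(0,0,150),(180,40,255),B)[:3]: print(rect(c,q,.034),cv2.boundingRect(q))
for q in blobs(T,*rd,(370,185,392,205))[:1]: print('red',plane(T,cen(q),.095)*1000)
a=cv2.resize(T[0][140:230,300:420],None,fx=3.3,fy=3.3);b=cv2.resize(S[0][165:255,215:335],None,fx=3.3,fy=3.3,interpolation=cv2.INTER_CUBIC);cv2.imwrite('pics/g4.png',np.hstack([a,b]))"
```

```text
t 13.325 tcp [ 0.4  -0.08  0.22] rpy [-3.14  0.    0.27] j [ 0.64 -0.01 -0.55  2.07 -0.    1.09 -1.21] F [-0.6  0.9  0.4] w 0.001 gf 0.0
d tool [0.1  0.1  0.12] turn -0.002
(array([559.65, -80.82]), array([579.1 ,   7.12]), [291.32635498046875, 345.2496032714844], np.float32(1.5857921)) (300, 140, 112, 95)
(array([552.21, -35.36]), array([552.24, -35.39]), [77.19332122802734, 110.37857818603516], np.float32(0.27331394)) (325, 169, 33, 40)
(array([ 604.54, -145.94]), array([ 626.8 , -145.85]), [61.938968658447266, 140.51571655273438], np.float32(0.005315125)) (367, 150, 21, 46)
(array([531.51,  79.88]), array([538.98,  69.6 ]), [90.40009307861328, 173.36300659179688], np.float32(0.31001085)) (298, 210, 47, 40)
(array([ 474.72, -109.23]), array([ 452.06, -113.68]), [105.24574279785156, 225.1520538330078], np.float32(-0.6764142)) (265, 180, 80, 23)
(array([553.58, -36.07]), array([561.81, -26.27]), [79.35530090332031, 114.5552978515625], np.float32(0.26826328)) (275, 203, 48, 30)
red [ 529.28 -147.64   95.  ]
```

View pics/g4.png

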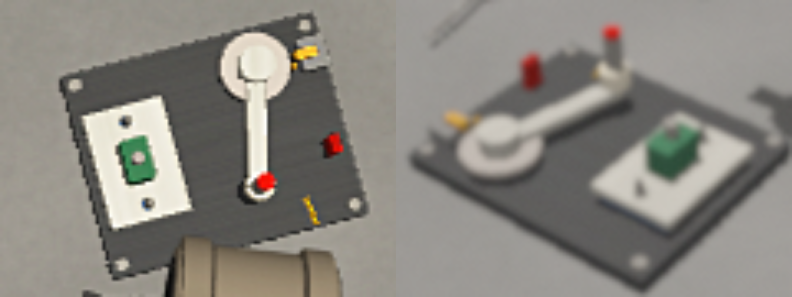

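```bash
python3 -c "
from h import *
go([.519,-.1174,.066],.273)"
```

```text
t 13.425 tcp [ 0.4072 -0.0763  0.2193] rpy [-3.141e+00  6.000e-04  2.739e-01] j [ 0.64 -0.01 -0.55  2.06 -0.    1.09 -1.21] F [ 0.1 -0.  -0.1] w -0.002 gf 0.0
d tool [0.0966 0.0699 0.1532] turn 0.0009
```

In the tool's units: 0.0486 m / 0.3 = 0.162, 0.048 m / 0.3 = 0.16.

Request:
shift_gripper(plan=[0.16,0.1167,0,0,0,0.162,0.1163,0,0,0,0,0,0,0,0,0,0,0.1333,0,0,0,0,0.1333,0,0,0,0,0,0,0,0,0,0,0,0])

```text
time_s: 14.3
eef_pos: [0.5203, -0.1171, 0.1411]
orientation: [3.141, -0.002, 0.275]
ft_force: [-0.7, -0.3, -0.7]
grip_width: 0.0
gripper_force: 0.0
```

```bash
python3 -c "
from h import *
go([.519,-.1174,.066],.273)"
```

```text
t 14.3 tcp [ 0.5203 -0.1171  0.1411] rpy [ 3.1411e+00 -1.7000e-03  2.7470e-01] j [ 0.59  0.32 -0.53  1.91  0.19  0.97 -1.33] F [-0.7 -0.3 -0.7] w 0.0 gf 0.0
d tool [-0.0015 -0.0001  0.0751] turn 0.0017
```

In the tool's units: 0.025 m / 0.3 = 0.0833, 0.008 m / 0.3 = 0.0267.

Request:
shift_gripper(plan=[-0.0033,0,0.0833,0,0,0,0,0.0833,0,0,0,0,0.0833,0,0,0,0,0,0,0,0,0.0167,0,0,0,0,0.0267,0,0,0,0,0.0267,0,0,0,0,0.0267,0,0,0,0,0.0267,0,0,0,0,0.02,0,0,0,0,0,0,0,0])

```text
time_s: 15.68
eef_pos: [0.5271, -0.1578, 0.0648]
orientation: [-3.137, 0.006, 0.273]
ft_force: [-6.3, 5.5, 3.4]
grip_width: -0.002
gripper_force: 3.4
```

```bash
python3 -c "
from h import *
go([.519,-.1174,.066],.273)
T=cam('top')
for q in blobs(T,*rd,(370,185,412,215))[:3]: print('red',plane(T,cen(q),.095)*1000,cen(q))"
```

```text
t 15.675 tcp [ 0.5271 -0.1578  0.0648] rpy [-3.1374  0.0056  0.2734] j [ 0.6   0.45 -0.48  1.92  0.27  0.84 -1.32] F [-6.3  5.5  3.4] w -0.002 gf 3.4
d tool [ 0.0031 -0.0411 -0.001 ] turn 0.0004
```

In the tool's units: 0.006 m / 0.3 = 0.02, 0.005 m / 0.3 = 0.0167.

Request:
shift_gripper(plan=[0,0.02,0,0,0,0,0.02,0,0,0,0,0.02,0,0,0,0,0.0167,0,0,0,0,0,0,0,0,0,0,0,0,0])

```text
time_s: 16.48
eef_pos: [0.5336, -0.1783, 0.0648]
orientation: [-3.136, 0.005, 0.275]
ft_force: [-6.3, 7.4, 4.0]
grip_width: -0.002
gripper_force: 4.5
```

```bash
python3 -c "
from h import *
go([.519,-.1174,.066],.273)
T=cam('top');S=cam('scene')
for c,B in((T,(370,185,412,225)),(S,(255,150,292,185))):
  for q in blobs(c,*rd,B,2)[:3]: print('red',plane(c,q.reshape(-1,2).mean(0),.093)*1000,q.reshape(-1,2).mean(0))
a=cv2.resize(T[0][140:230,300:420],None,fx=3.3,fy=3.3);b=cv2.resize(S[0][140:230,215:335],None,fx=3.3,fy=3.3,interpolation=cv2.INTER_CUBIC);cv2.imwrite('pics/g5.png',np.hstack([a,b]))"
```

```text
t 16.475 tcp [ 0.5336 -0.1783  0.0648] rpy [-3.1357  0.0049  0.2746] j [ 0.63  0.47 -0.48  1.89  0.27  0.86 -1.28] F [-6.3  7.4  4. ] w -0.002 gf 4.5
d tool [ 0.0025 -0.0625 -0.0009] turn 0.0016
red [ 604.56051898 -152.72891711   93.        ] [256.         183.33333333]
red [ 544.39420154 -196.3372237    93.        ] [266.5 168.5]
```

View pics/g5.png

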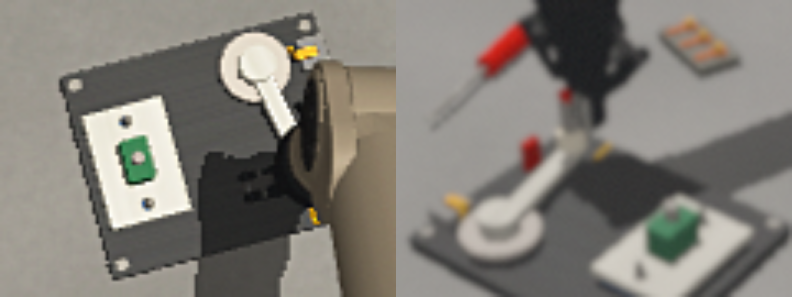

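In the tool's units: 0.004 m / 0.3 = 0.0133.

Request:
shift_gripper(plan=[0,0.0133,0,0,0,0,0,0,0,0,0,0,0,0,0])

```text
time_s: 16.95
eef_pos: [0.535, -0.1817, 0.0648]
orientation: [-3.135, 0.004, 0.275]
ft_force: [-5.2, 9.0, 2.9]
grip_width: -0.001
gripper_force: 4.7
```

```bash
python3 -c "
from h import *
np.set_printoptions(precision=2,suppress=True)
go([.519,-.1174,.066],.273)
T=cam('top');S=cam('scene')
for q in blobs(S,*rd,(258,150,292,182),2)[:3]: print('red',plane(S,q.reshape(-1,2).mean(0),.093)*1000)
for q in blobs(T,(0,0,150),(180,40,255),(300,140,412,235))[:3]: print(rect(T,q,.034))
# arm direction: near-white arm pixels between pivot and gripper, vs rest picture
piv=np.array([571.75,-108.13])+np.array([[.963,-.2697],[.2697,.963]])@[60,-55]
X=env.sense()['eef_pos']; F=X[:2]*1000+np.array([.2697,-.963])*22.5; d=F-piv; d0=np.array([529.3,-147.7])-piv; print('pivot',piv,'post~',F,'ang from tcp',np.arctan2(*d[::-1])%6.283-np.arctan2(*d0[::-1])%6.283)"
```

```text
t 16.95 tcp [ 0.54 -0.18  0.06] rpy [-3.14  0.    0.28] j [ 0.63  0.47 -0.48  1.89  0.27  0.86 -1.28] F [-5.2  9.   2.9] w -0.001 gf 4.7
d tool [ 0.   -0.07 -0.  ] turn 0.0021
red [ 546.48 -199.1    93.  ]
(array([559.65, -80.82]), array([576.67,  -2.92]), [291.32635498046875, 345.2496032714844], np.float32(1.5857921))
(array([551.85, -35.46]), array([552.1 , -35.36]), [77.19332122802734, 111.1301040649414], np.float32(0.27331394))
(array([ 455.5 , -200.59]), array([ 449.96, -201.22]), [60.86946487426758, 79.30979919433594], np.float32(0.015244424))
pivot [ 644.36 -144.91] post~ [ 541.07 -203.3 ] ang from tcp 0.4902361741509398
```

```bash
python3 -c "
from station import env, optics
print(env.finish_job())"
```

```text
the job is handed in; nothing more can be done
None
```

The backplate lies flush on the pad over both pins, the fingers hold the tensioner arm past its click at about 0.48 rad, and the job was handed in at about 17 s; no verdict was shown.

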